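# Renew the dust filter of the skate sharpener

## Robot

A 7-joint arm with a two-finger parallel gripper is mounted at the origin on the work surface. World frame = base frame: x ahead of the robot, y to its left, z up, the work surface at z = 0. Lengths are in m, angles in rad, forces in N, time in s.
With the tool pointing down it reaches from about 0.4 to 0.875 m from the base axis. Payload 4.4 kg.
Tool frame: the origin (TCP) lies at the very end of the fingers, on their centre line; the grasp point (between the pads) lies 19 mm behind it; z points along the fingers, y is the line along which they close (so a half turn about z gives the same grasp; the last joint's range is limited). The gripper opens to 85 mm and grips with 20 to 120 N. Pads are 22 mm wide; open, the fingers measure 114 mm over their backs; the gripper's body (76 mm by 85 mm) begins 54 mm behind the grasp point. The pads swing forward as they close: fully open they stand 13 mm farther back than shut.
Start: joints at [-1.331, 0.628, 0.038, 1.517, -0.027, 0.996, -0.02], TCP at [0.196, 0.62, 0.231] pointing down, gripper open.
Joint ranges: [-3.06, 3.06], [-0.37, 2.12], [-1.25, 1.32], [0.18, 2.47], [-1.1, 4.24], [0.23, 1.98], [-2.94, 2.94]. Speed limits (rad/s): [2.57, 2.57, 3.14, 3.14, 3.14, 3.14, 3.14].

## Interface

Orientations are given as a rotation vector (axis times angle).
In Python, from plant import * gives the robot as it stands. The module is installed in compiled form; this text tells all that it offers.
- The arm moves only by the tool drive_tool, never from a script. Its argument "deltas" is a list that holds one entry, the list of rows, each a list of 5 numbers: the shift along the tool's x, y, z in mm, then the turn about the tool's z in rad, then the closure, from -1 (fully open) to 1 (shut). A call has exactly 10 rows; each row shifts and turns the commanded pose from where the row before left it, along the tool's axes as they then stand; what a row does not reach is not made up. A row lasts 1/12 s, in which the tool goes at most 41.7 mm and 7.16 degrees, less where a joint would pass 70% of its speed; a pose out of reach is approached as far as the arm can. A call with a gripper value outside its range is refused whole. The fingers move at their own pace and stop on an object; "grip_force" is the grip in N (left out, the last holds). Time passes only in rows, so rows that do not move let the fingers close, or fill a call up. It gives the time, the measured TCP pose, the force, the opening and the grip force at its end, in the units of the state.
- get_state(): the state, without advancing time (a new reading comes with each control period).
- camera(name): name is "side" or "top" or "wrist"; returns a dict with "pixels" (400x640x3 uint8, red, green, blue), "fx", "fy", "cx", "cy" (pixels), "R" (3x3) and "t" (3): a world point X has camera coordinates R X + t. Camera axes: x right, y down, z forward; pixel columns grow to the right and rows downward; lengths in m; the calibration is good to about 2 mm. The wrist camera is an equidistant fisheye: a pixel r from the principal point sees the ray r / f radians off the axis. A picture is of the moment at which its call begins. There is no depth.
- sign_off(): hands the job in; it is judged then, once.
The state is a dict: "time": time; "qpos": joint angles; "qd": joint speeds; "joint_efforts": joint torques, N m; "ee_pos": TCP position; "tool_rot": TCP orientation; "contact_force": force on the tool from outside, world axes, zero at the start; "wrist_torque": the same for the moment, N m; "finger_gap": opening from 0.0 (shut) to 1.0 (fully open); "gripper_force": force on a finger pad.
Only numpy, scipy, OpenCV 4.12 (cv2) and the standard library are available. Lean on these libraries where they do the work, as an engineer would, in place of code of your own. Each camera call takes 0.05 s, during which the arm holds its last target. There are 200 camera calls.

## Task

Fit the clean filter cartridge (white pleats, blue ends) into the open filter pot of the dust extractor: lower it gently over the standpipe until it stands fully home on the floor of the pot. Then swing the cap on its arm back over the pot's mouth and screw it down clockwise as far as it goes. Leave the dirty cartridge and everything else on the bench where they are.

Things in the scene. Friction and masses are not known exactly. Their poses are not given: they have to be found in the camera images.
- filter_pot: Filter pot of the dust extractor, fixed to the bench: open round aluminium pot, outside diameter 138, inside 124 mm (the open hand, 114 mm over the fingers, just fits when centred), rim 120 mm above the bench. Origin on its axis at bench level, z up. Its orange fan box (110 x 115 mm, motor top at 167 mm) is centred 235 mm to its +y side; a black hose leaves at its -x +y side.
- pipe_top (a point): Tip of the steel standpipe on the pot's axis, 105 mm above the bench. The pipe is 20 mm in diameter, its top 15 mm a cone down to 8 mm. It stands on the pot's inner floor.
- clean_cartridge: The clean cartridge to fit, loose, upright on the bench: pleated ring, diameter 90, height 52 mm (white pleats, blue end plates), with a blue round neck on top to grip it by: diameter 44 mm, from 52 to 78 mm above the underside. A 27 mm bore runs right through. Origin at the centre of the underside, z up. About 0.16 kg.
- old_cartridge: The dirty, clogged cartridge, same shape and size, all dark brown: leave it. Origin at the centre of the underside.
- cap_swing (a joint): Swing of the cap's arm about its vertical hinge post (rad): 0 = cap exactly over the pot's mouth, at a stop; grows as it opens, anticlockwise from above, to 2.3. Stays where left; friction 0.12 N m (1 to 2 N at the cap). It swings only while the cap is unscrewed (cap_twist near 0), and the cap must not turn on the arm meanwhile.
- cap_twist (a joint): Screwing of the captive cap (rad): 0 = unscrewed, raised, as it starts; grows as it is turned clockwise from above; 2.6 = fully down at its stop. The cap sinks 15 mm over the 2.6 rad in proportion (the arm does not). Friction 0.15 N m; stays where left. Its plug (117 mm wide, 11 mm long) enters the mouth: it goes down only over the pot with the cartridge home, and then locks the arm.
- cap_grip (a point): On the cap's axis, in its orange bar handle: bar 76 mm long (this point's y axis), 18 mm wide (x), from 21 mm below to 7 mm above this point. Height above the bench: 195 mm unscrewed, 180 mm screwed down. Black cap disc, diameter 138 mm, 48 to 60 mm below it; between bar and disc the flat steel arm, whose top stays 156 mm above the bench. z up; turns with arm and cap.
- cap_hinge (a point): On the vertical axis of the arm's hinge post, 140 mm above the bench; the post's top is at 165 mm. 100 mm from the pot's axis, at 70 degrees from the pot's +x towards its +y; the cap's axis is also 100 mm from it. Does not turn with the arm.
- puck: Black rubber puck, diameter 76 mm, 25 mm tall; bystander. Origin at the centre of the underside.
- tape_roll: Grey roll of tape, diameter 90 mm, 24 mm tall; bystander. Origin at the centre of the underside.
- spray_can: White and blue spray can, diameter 66 mm, 179 mm tall; bystander. Origin at the centre of the underside.
- rivet_tub: Pale tub with a green lid, 86 x 116 x 64 mm; bystander. Origin at the centre of the underside.
- honing_stone: Two-coloured honing stone, 110 x 35 x 24 mm; bystander. Origin at the centre of the underside.
- screwdriver: Screwdriver with yellow handle, 200 mm long, lying; bystander. Origin under its middle.
- wrench: Steel wrench, 180 mm long, lying flat; bystander. Origin under its middle.
- pot_floor (a point): Centre of the pot's inner floor, 22 mm above the bench, where the cartridge's underside comes to rest.
Mind the look-alikes: they are no part of the job. Of the things that look like the clean_cartridge, take the one that is farthest to the robot's right at the start.

How it is judged:
By the outcome, as a careful person would: the job done as asked, in the order asked, and still so for the second after the job is handed in, with the robot touching nothing.
It also fails if it takes over 72 s, if anything falls off the work surface, if the arm or the gripper's body presses on something with over 40 N, if the wrist force passes 120 N, or if a joint passes its speed limit or range.

## Working session

There is one attempt and no reset: what is moved stays moved. The work goes in short steps, Python scripts to look and compute and a tool call to move; the robot and the scene stay as the last step left them, time stands still between calls to the robot, and variables do not carry over. Pictures are saved under pics/ and viewed, at most 11 in all, crops included, and the job is handed in when it is done.

Besides the shell and the picture viewer there is one more tool, called by a JSON object that holds its "fn" and its "kwargs", one argument or row to a line. drive_tool: Moves the arm, as the interface text tells. Its arguments: {"type":"object","properties":{"deltas":{"type":"array","items":{"type":"array","items":{"type":"array","items":{"type":"number"}}}},"grip_force":{"type":"number"}},"required":["deltas"]}

```bash
mkdir -p pics; python3 - <<'E'
from plant import *
import cv2, numpy as np, pickle
s=get_state()
print({k:np.round(v,3).tolist() for k,v in s.items()})
for n in("top","side"):
    c=camera(n); pickle.dump(c,open(f"{n}0.pkl","wb"))
    cv2.imwrite(f"pics/{n}0.png",c["pixels"][:,:,::-1])
    print(n,c["fx"],c["cx"],c["cy"],np.round(c["R"],4).tolist(),np.round(c["t"],3), 'pos',np.round(-c["R"].T@c["t"],3))
E
```

```text
{'time': 0.0, 'qpos': [-1.331, 0.629, 0.038, 1.518, -0.027, 0.996, -0.02], 'qd': [0.001, -0.0, 0.002, 0.0, 0.001, -0.001, 0.001], 'joint_efforts': [0.001, -56.342, 1.227, -19.344, 0.011, 0.011, -0.0], 'ee_pos': [0.195, 0.619, 0.23], 'tool_rot': [-0.478, -3.105, 0.003], 'contact_force': [-0.267, -0.828, -0.316], 'wrist_torque': [0.007, 0.044, -0.019], 'gripper_force': 0.0, 'finger_gap': 1.001}
top 486.9332213959242 323.5653844496886 199.17813286914077 [[0.0106, -0.9999, -0.0094], [-0.9948, -0.0096, -0.101], [0.1009, 0.0104, -0.9948]] [-0.053  0.49   1.641] pos [ 0.323 -0.065  1.681]
side 456.5896153727432 317.9370490639104 204.09039875242829 [[-0.9899, -0.1413, 0.0132], [-0.1119, 0.7201, -0.6848], [0.0872, -0.6794, -0.7286]] [0.462 0.213 1.397] pos [0.359 0.861 1.157]
```

View pics/top0.png

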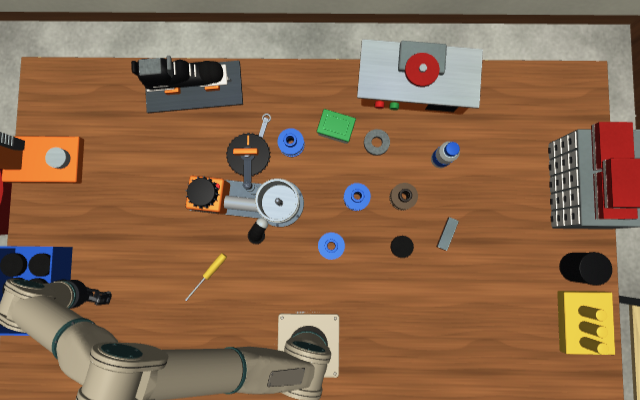

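View pics/side0.png

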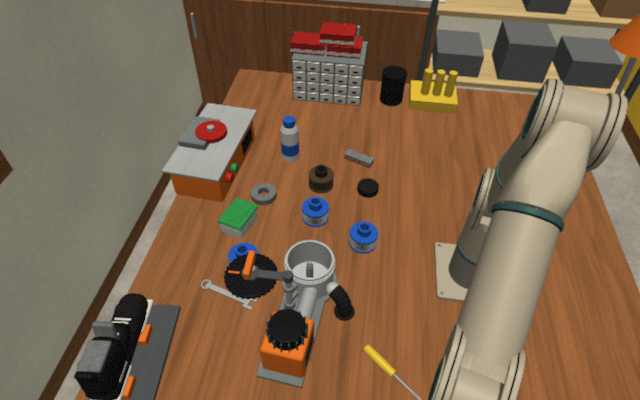

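```bash
cat >h.py <<'E'
import numpy as np, cv2, pickle
def ray(c,u,v,z):
    d=c["R"].T@np.array([(u-c["cx"])/c["fx"],(v-c["cy"])/c["fy"],1.]); o=-c["R"].T@c["t"]
    return (o+d*(z-o[2])/d[2])[:2]
def proj(c,X):
    p=c["R"]@np.array(X)+c["t"]; return c["fx"]*p[0]/p[2]+c["cx"],c["fy"]*p[1]/p[2]+c["cy"]
def blobs(c,lo,hi,amin=60):
    h=cv2.cvtColor(c["pixels"],cv2.COLOR_RGB2HSV); m=cv2.inRange(h,lo,hi)
    cs,_=cv2.findContours(m,cv2.RETR_EXTERNAL,cv2.CHAIN_APPROX_NONE)
    return [k for k in cs if cv2.contourArea(k)>amin]
E
python3 - <<'E'
from h import *
T=pickle.load(open("top0.pkl","rb"));S=pickle.load(open("side0.pkl","rb"))
for n,c in(("top",T),("side",S)):
    for k in blobs(c,(105,120,60),(125,255,255)):
        (u,v),r=cv2.minEnclosingCircle(k); print(n,"blue",np.round((u,v,r),1),np.round(ray(c,u,v,.055),3))
    for k in blobs(c,(5,170,120),(18,255,255),30):
        (u,v),wh,a=cv2.minAreaRect(k); print(n,"orange",np.round((u,v),1),np.round(wh,1),a,np.round(ray(c,u,v,.202),3))
a=cv2.resize(T["pixels"][115:260,180:425],None,fx=3,fy=3,interpolation=cv2.INTER_CUBIC)
b=cv2.resize(S["pixels"][180:340,210:410],None,fx=3,fy=3,interpolation=cv2.INTER_CUBIC)
cv2.imwrite("pics/a.png",a[:,:,::-1]);cv2.imwrite("pics/b.png",b[:,:,::-1])
E
```

```text
top blue [ 13.5 330.5  14.2] [0.044 0.967]
top blue [  0. 285.  15.] [0.191 1.023]
top blue [ 35.1 260.7  38.1] [0.272 0.911]
top blue [330.9 245.3  13.3] [ 0.334 -0.074]
top blue [356.6 196.5  13.6] [ 0.498 -0.159]
top blue [451.6 148.7   7.4] [ 0.664 -0.479]
top blue [290.5 142.4  13.8] [0.681 0.067]
top orange [204.3 193. ] [35.2 34.4] 7.125016689300537 [0.488 0.316]
top orange [244.5 150.5] [ 5. 23.] 90.0 [0.622 0.196]
top orange [ 40.4 158.4] [76.5 46.3] 0.8814040422439575 [0.591 0.829]
top orange [171.5  90. ] [ 4. 13.] 90.0 [0.812 0.431]
side blue [242.7 254.5  14.7] [0.685 0.072]
side blue [363.5 232.5  13.7] [ 0.333 -0.068]
side blue [315.  206.5  13.1] [ 0.499 -0.155]
side blue [289.5 148.5   8.7] [ 0.637 -0.433]
side blue [288.5 121.6   6.4] [ 0.671 -0.596]
side orange [128.  386.5] [ 5. 23.] 17.52556800842285 [0.79  0.545]
side orange [143.7 334. ] [ 8.9 21.5] 12.52880859375 [0.805 0.428]
side orange [284.6 343. ] [46.6 58.5] 13.240520477294922 [0.487 0.402]
side orange [248.1 264.3] [ 7.  28.1] 14.03624439239502 [0.62  0.206]
side orange [196.9 188.4] [55.7 18.8] 9.865806579589844 [ 0.836 -0.038]
side orange [624.5  36. ] [44. 29.] 90.0 [-0.736 -1.263]
```

View pics/a.png

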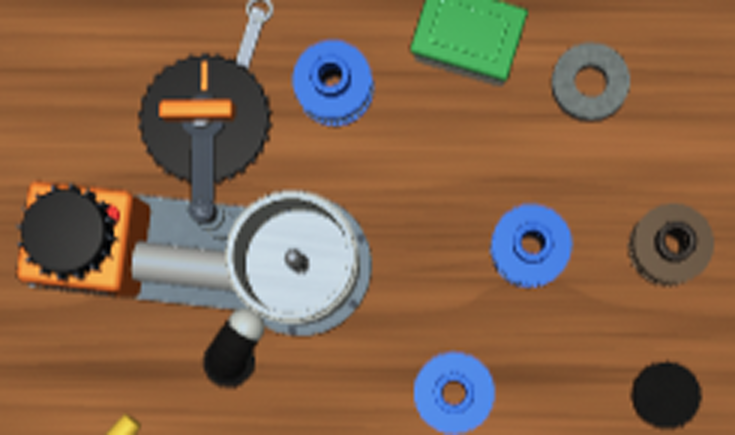

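View pics/b.png

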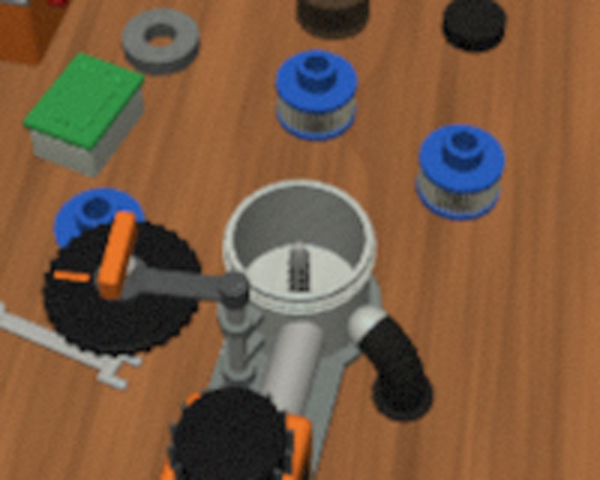

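The three blue-ended, white-pleated candidates are at top-view (291,142), (357,196) and (331,246). The brown old cartridge is at (404,196). The one farthest to the robot's right (−y) is (357,196), and the crop shows blue plates, white pleats and an open bore. The pot rim is at about (277.5,200.7), the hinge at (248,185), and the cap bar at (244.5,150.5).

```bash
python3 - <<'E'
from h import *
T=pickle.load(open("top0.pkl","rb"));S=pickle.load(open("side0.pkl","rb"))
for n,(tu,su,z) in dict(bore=((357.3,196.0),(315.3,203.5),.078),rim=((277.5,200.7),(309.8,261.7),.12),hinge=((248,185.3),(288.7,276.7),.165),tip=((278.5,201.5),None,.105)).items():
    print(n,np.round(ray(T,*tu,z),4), su and np.round(ray(S,*su,z),4))
# rim: circle fit on top image edges
from scipy.spatial.transform import Rotation as Ro
R=Ro.from_rotvec([-.478,-3.105,.003]).as_matrix(); print(R.round(3))
d=np.array([.499-.195,-.157-.619,0]); print(R.T@d*1000)
h=cv2.cvtColor(T["pixels"],cv2.COLOR_RGB2HSV)
m=cv2.inRange(h,(5,170,120),(18,255,255))[142:158,232:262]; 
print("\n".join("".join(".#"[x>0] for x in r) for r in m))
E
```

```text
bore [ 0.4971 -0.1597] [ 0.4974 -0.1471]
rim [0.4749 0.0999] [0.4748 0.1149]
hinge [0.5182 0.189 ] [0.5166 0.2027]
tip [0.4737 0.0982] None
[[-0.954  0.301 -0.   ]
 [ 0.301  0.954 -0.002]
 [-0.    -0.002 -1.   ]]
[-523.31615183 -648.63728416    1.37070584]Traceback (most recent call last):
  File "<stdin>", line 11, in <module>
  File "<stdin>", line 11, in <genexpr>
  File "<stdin>", line 11, in <genexpr>
TypeError: string indices must be integers, not 'numpy.bool'
```

{"fn": "drive_tool", "kwargs": {
  "deltas": [
    [[-17.4,-21.6,-3,0,-1],[-17.4,-21.6,-3,0,-1],[-17.4,-21.6,-3,0,-1],[-17.4,-21.6,-3,0,-1],[-17.4,-21.6,-3,0,-1],[-17.4,-21.6,-3,0,-1],[-17.4,-21.6,-3,0,-1],[-17.4,-21.6,-3,0,-1],[-17.4,-21.6,-3,0,-1],[-17.4,-21.6,-3,0,-1]]
  ]
}}

```text
time: 0.93
ee_pos: [0.2967, 0.36, 0.2612]
tool_rot: [-0.478, -3.105, 0.001]
contact_force: [1.0, 0.3, -0.5]
finger_gap: 0.999
gripper_force: 0.0
```

{"fn": "drive_tool", "kwargs": {
  "deltas": [
    [[-17.3,-21.6,0,0,-1],[-17.3,-21.6,0,0,-1],[-17.3,-21.6,0,0,-1],[-17.3,-21.6,0,0,-1],[-17.3,-21.6,0,0,-1],[-17.3,-21.6,0,0,-1],[-17.3,-21.6,0,0,-1],[-17.3,-21.6,0,0,-1],[-17.3,-21.6,0,0,-1],[-17.3,-21.6,0,0,-1]]
  ]
}}

```text
time: 1.77
ee_pos: [0.3966, 0.1021, 0.2612]
tool_rot: [-0.478, -3.105, 0.0]
contact_force: [0.2, 0.7, 0.2]
finger_gap: 0.998
gripper_force: 0.0
```

```bash
python3 - <<'E'
from plant import *
import cv2,pickle,numpy as np
s=get_state();print(np.round(s["ee_pos"],4),np.round(s["qpos"],3))
c=camera("wrist");pickle.dump(c,open("w1.pkl","wb"));cv2.imwrite("pics/w1.png",c["pixels"][:,:,::-1])
print(c["fx"],c["fy"],c["cx"],c["cy"],'pos',-c["R"].T@c["t"],c["R"].round(3).tolist())
E
```

```text
[0.3966 0.1021 0.2612] [-0.46   0.247  0.174  2.104 -0.06   0.794  1.015]
309.70691628693146 309.70691628693146 317.12370815730276 196.3413355941828 pos [0.32403388 0.12514678 0.40501674] [[0.301, 0.954, -0.0], [0.91, -0.288, 0.298], [0.284, -0.09, -0.955]]
```

View pics/w1.png

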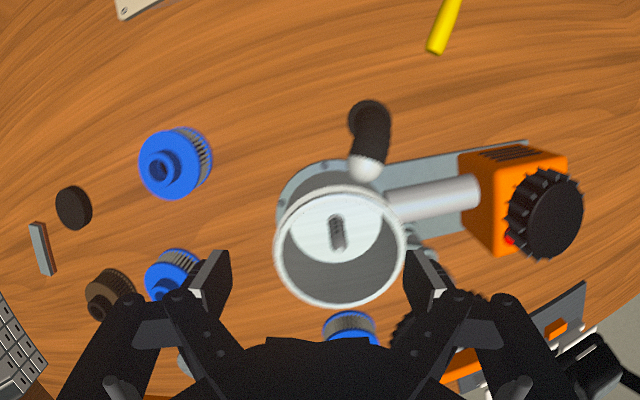

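```bash
cat >>h.py <<'E'
def fray(c,u,v,z):
    x,y=u-c["cx"],v-c["cy"]; r=np.hypot(x,y); th=r/c["fx"]
    d=c["R"].T@np.array([x/r*np.sin(th),y/r*np.sin(th),np.cos(th)]); o=-c["R"].T@c["t"]
    return (o+d*(z-o[2])/d[2])[:2]
def circ(P):
    P=np.array(P); A=np.c_[2*P,np.ones(len(P))]; s=np.linalg.lstsq(A,(P**2).sum(1),rcond=None)[0]
    return s[0],s[1],np.sqrt(s[2]+s[0]**2+s[1]**2)
E
python3 - <<'E'
from h import *
W=pickle.load(open("w1.pkl","rb"))
print(circ([fray(W,*p,.12) for p in [(273,246),(406,240),(340,184),(340,307),(295,204),(385,285)]]))
g=cv2.cvtColor(W["pixels"],cv2.COLOR_RGB2HSV)
# radial edge search: outermost bright, unsaturated pixel around rim centre
P=[]
for a in np.arange(0.3,2.9,.1).tolist()+np.arange(3.4,4.4,.1).tolist():
    pr=[g[int(246+r*np.sin(a)),int(339.5+r*np.cos(a))] for r in range(50,75)]
    ok=[r for r,x in zip(range(50,75),pr) if x[2]>190 and x[1]<40]
    if ok: P.append(fray(W,339.5+(max(ok)+.5)*np.cos(a),246+(max(ok)+.5)*np.sin(a),.12))
print(len(P),circ(P))
print("tip",fray(W,333,219,.105))
print("target bore",fray(W,161,170,.078),"near one", W["pixels"].shape)
E
```

```text
(np.float64(0.47298119954146184), np.float64(0.10277165486658218), np.float64(0.07021462818055152))
37 (np.float64(0.47532719813595875), np.float64(0.10302115038961206), np.float64(0.07125798850957528))
tip [0.44183466 0.10518973]
target bore [ 0.33481837 -0.07147351] near one (400, 640, 3)
```

{"fn": "drive_tool", "kwargs": {
  "deltas": [
    [[-17.3,-21.6,0,0,-1],[-17.3,-21.6,0,0,-1],[-17.3,-21.6,0,0,-1],[-17.3,-21.6,0,0,-1],[-17.3,-21.6,0,0,-1],[-17.3,-21.6,0,0,-1],[-17.3,-21.6,0,0,-1],[-17.3,-21.6,0,0,-1],[-17.3,-21.6,0,0,-1],[-17.3,-21.6,0,0,-1]]
  ]
}}

```text
time: 2.65
ee_pos: [0.4965, -0.1556, 0.261]
tool_rot: [-0.478, -3.104, -0.0]
contact_force: [0.2, 0.5, -0.7]
finger_gap: 1.003
gripper_force: 0.0
```

```bash
python3 - <<'E'
from plant import *
import cv2,pickle,numpy as np
s=get_state();print(np.round(s["ee_pos"],4),np.round(s["qpos"],3))
c=camera("wrist");pickle.dump(c,open("w2.pkl","wb"));cv2.imwrite("pics/w2.png",c["pixels"][:,:,::-1])
E
```

```text
[ 0.4965 -0.1556  0.261 ] [ 0.073  0.417  0.251  1.843 -0.129  0.899  1.649]
```

View pics/w2.png

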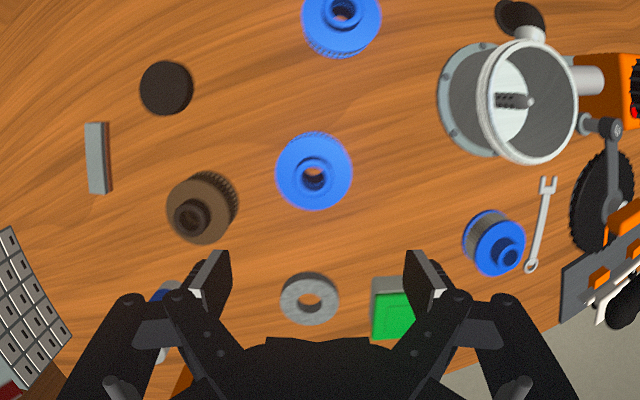

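```bash
python3 - <<'E'
from h import *
W1=pickle.load(open("w1.pkl","rb"));W=pickle.load(open("w2.pkl","rb"))
print("tip1",fray(W1,338.5,249,.105),"tip2",fray(W,531,102,.105))
for k in blobs(W,(105,120,60),(125,255,255),800):
    k=k[:,0]; m=k.mean(0)
    if abs(m[0]-313)<15 and 140<m[1]<200:
        for lim in (0,-15): 
            q=k[k[:,1]>m[1]+lim]; print(m,len(q),circ([fray(W,u,v,.052) for u,v in q]))
g=cv2.cvtColor(W["pixels"],cv2.COLOR_RGB2HSV)[150:205,290:340]
m=((g[...,0]<100)|(g[...,2]<80)).astype(np.uint8)
n,l,st,ce=cv2.connectedComponentsWithStats(m)
for i in range(1,n):
    if st[i,4]>40: u,v=ce[i]+[290,150]; print("bore",(u,v),st[i],fray(W,u,v,.078),fray(W,u,v,.0))
print("tub",fray(W,390,315,.064))
E
```

```text
tip1 [0.47731462 0.10095512] tip2 [0.47952238 0.10331956]
[313.         170.57407407] 108 (np.float64(0.5011311434729268), np.float64(-0.16164686872001338), np.float64(0.04348534219960276))
[313.         170.57407407] 138 (np.float64(0.501007477730054), np.float64(-0.16178720265102575), np.float64(0.04354033499994609))
bore (np.float64(312.5637254901961), np.float64(175.33823529411765)) [ 13  18  20  15 204] [ 0.49695359 -0.16081894] [ 0.51434077 -0.1675533 ]
tub [ 0.72465611 -0.11914708]
```

{"fn": "drive_tool", "kwargs": {
  "deltas": [
    [[-2,-2.3,20,0,-1],[-2,-2.2,20,0,-1],[0,0,25,0,-1],[0,0,25,0,-1],[0,0,25,0,-1],[0,0,25,0,-1],[0,0,20,0,-1],[0,0,15,0,-1],[0,0,14,0,-1],[0,0,12,0,-1]]
  ]
}}

```text
time: 3.53
ee_pos: [0.4983, -0.1595, 0.0589]
tool_rot: [-0.478, -3.103, -0.001]
contact_force: [-0.2, 1.1, 1.0]
finger_gap: 1.003
gripper_force: 0.0
```

{"fn": "drive_tool", "kwargs": {
  "deltas": [
    [[0,0,2,0,-1],[0,0,0,0,0],[0,0,0,0,0.5],[0,0,0,0,1],[0,0,0,0,1],[0,0,0,0,1],[0,0,0,0,1],[0,0,0,0,1],[0,0,0,0,1],[0,0,0,0,1]]
  ],
  "grip_force": 30
}}

```text
time: 4.37
ee_pos: [0.4996, -0.1601, 0.0593]
tool_rot: [0.478, 3.103, 0.0]
contact_force: [-1.0, 1.3, 6.9]
finger_gap: 0.506
gripper_force: 30.2
```

{"fn": "drive_tool", "kwargs": {
  "deltas": [
    [[0,0,-3,0,1],[0,0,-8,0,1],[0,0,-15,0,1],[0,0,-25,0,1],[0,0,-25,0,1],[0,0,-25,0,1],[0,0,-25,0,1],[0,0,-25,0,1],[0,0,-20,0,1],[0,0,-5,0,1]]
  ]
}}

```text
time: 5.2
ee_pos: [0.5004, -0.1608, 0.2379]
tool_rot: [0.478, 3.099, -0.001]
contact_force: [0.2, -0.4, -1.3]
finger_gap: 0.507
gripper_force: 30.9
```

{"fn": "drive_tool", "kwargs": {
  "deltas": [
    [[4,8,0,0,1],[9,23,0,0,1],[11,28,0,0,1],[12,30,0,0,1],[12,30,0,0,1],[12,30,0,0,1],[12,30,0,0,1],[12,28,0,0,1],[11,24,0,0,1],[5,13.5,0,0,1]]
  ]
}}

```text
time: 6.03
ee_pos: [0.4744, 0.1075, 0.2324]
tool_rot: [-0.47, -3.102, -0.001]
contact_force: [-0.3, 0.9, -1.7]
finger_gap: 0.498
gripper_force: 31.0
```

```bash
python3 - <<'E'
from plant import *
import cv2,pickle,numpy as np
s=get_state();print({k:np.round(s[k],4).tolist() for k in("ee_pos","qpos","contact_force","finger_gap")})
c=camera("wrist");pickle.dump(c,open("w3.pkl","wb"));cv2.imwrite("pics/w3.png",c["pixels"][:,:,::-1])
d=camera("side");pickle.dump(d,open("s3.pkl","wb"))
E
```

```text
{'ee_pos': [0.4744, 0.1075, 0.2324], 'qpos': [-0.4397, 0.4044, 0.2225, 1.961, -0.125, 0.7932, 1.1236], 'contact_force': [-0.3138, 0.8833, -1.6967], 'finger_gap': 0.4985}
```

View pics/w3.png

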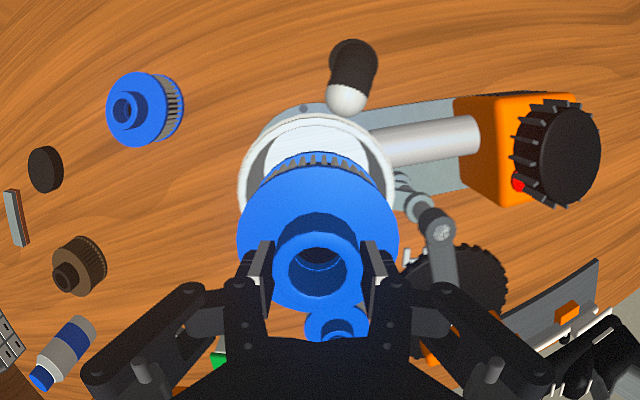

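```bash
python3 - <<'E'
from h import *
from scipy.optimize import least_squares
W=pickle.load(open("w3.pkl","rb"));W1=pickle.load(open("w1.pkl","rb"))
g=cv2.cvtColor(W["pixels"],cv2.COLOR_RGB2HSV)
P=[]
for a in np.r_[np.arange(3.3,4.5,.06),np.arange(4.95,5.5,.06)]:
    rr=np.arange(50,95,.5); px=[(316+r*np.cos(a),190+r*np.sin(a)) for r in rr]
    ok=[p for p in px if (lambda x:x[2]>195 and x[1]<40)(g[int(round(p[1])),int(round(p[0]))])]
    if ok: P.append(fray(W,*ok[-1],.12))
P=np.array(P); f=lambda r:least_squares(lambda c:np.hypot(*(P-c).T)-r,[.475,.103],loss="soft_l1",f_scale=.001)
s=f(.069); print("rim",s.x,np.abs(s.fun).max(),circ(P))
z=.2324-.058+.078
N=[fray(W,*p,z) for p in [(273,270),(362,270),(318,312),(318,231)]]; print("neck",np.round(N,4),circ(N))
h=.2324-.006
print("plate sides",fray(W,237,235,h),fray(W,398,235,h))
E
```

```text
rim [0.4744914  0.10708617] 0.013560282289421022 (np.float64(0.4642729057782648), np.float64(0.11123507414492831), np.float64(0.06368400716623263))
neck [[0.467  0.0885]
 [0.4793 0.1281]
 [0.4968 0.1012]
 [0.4541 0.1144]] (np.float64(0.475424626833948), np.float64(0.1075677552000656), np.float64(0.021623748274561486))
plate sides [0.45453568 0.06826984] [0.48047515 0.15180781]
```

```bash
python3 - <<'E'
from h import *
from scipy.optimize import least_squares
from plant import *
W=camera("wrist");print(get_state()["ee_pos"])
g=cv2.cvtColor(W["pixels"],cv2.COLOR_RGB2HSV)
P=[];A=[]
for a in np.r_[np.arange(3.2,4.5,.06),np.arange(4.95,6.2,.06)]:
    rr=np.arange(60,95,.5); px=[(316+r*np.cos(a),190+r*np.sin(a)) for r in rr]
    ok=[p for p in px if (lambda x:x[2]>195 and x[1]<40)(g[int(round(p[1])),int(round(p[0]))])]
    if ok: P.append(fray(W,*ok[-1],.12));A.append((a,*ok[-1]))
P=np.array(P);A=np.array(A)
for i in range(4):
    s=least_squares(lambda c:np.hypot(*(P-c).T)-.0695,[.475,.103],loss="cauchy",f_scale=.001)
    k=np.abs(s.fun)<.003; print(s.x,len(P),circ(P)); 
    if i==0: print(np.c_[A,s.fun*1000].round(1)[::2].tolist())
    P,A=P[k],A[k]
E
```

```text
[0.47548442 0.10460773 0.23278545]
[0.4757951  0.10464842] 43 (np.float64(0.46927004072592776), np.float64(0.11088184216078208), np.float64(0.06802301069687039))
[[3.2, 236.6, 185.4, -0.6], [3.3, 237.8, 175.9, -0.6], [3.4, 239.5, 166.5, -0.2], [3.6, 242.9, 157.5, -0.1], [3.7, 247.7, 149.2, -0.3], [3.8, 252.7, 141.1, 0.4], [3.9, 259.7, 134.5, -0.2], [4.0, 266.8, 128.2, 0.1], [4.2, 274.5, 122.7, 0.4], [4.3, 283.1, 118.7, 0.3], [4.4, 292.0, 115.8, 0.2], [5.0, 338.2, 98.2, 14.6], [5.1, 349.1, 101.5, 14.6], [5.2, 359.4, 106.1, 14.6], [5.3, 359.3, 126.3, -0.1], [5.4, 366.3, 132.4, -0.6], [5.5, 373.2, 138.5, -0.3], [5.7, 387.6, 139.6, 8.6], [5.8, 399.2, 145.3, 14.7], [5.9, 404.0, 155.5, 14.8], [6.0, 390.1, 170.8, -1.1], [6.1, 392.3, 179.8, -0.6]]
[0.47584605 0.10454961] 33 (np.float64(0.47469147036005166), np.float64(0.10482746740645797), np.float64(0.06862170194773468))
[0.47584605 0.10454961] 33 (np.float64(0.47469147036005166), np.float64(0.10482746740645797), np.float64(0.06862170194773468))
[0.47584605 0.10454961] 33 (np.float64(0.47469147036005166), np.float64(0.10482746740645797), np.float64(0.06862170194773468))
```

{"fn": "drive_tool", "kwargs": {
  "deltas": [
    [[0,0,8,0,1],[0,0,12,0,1],[0,0,12,0,1],[0,0,12,0,1],[0,0,10,0,1],[0,0,6,0,1],[0,0,4,0,1],[0,0,0,0,1],[0,0,0,0,1],[0,0,0,0,1]]
  ]
}}

```text
time: 7.02
ee_pos: [0.4775, 0.1029, 0.1707]
tool_rot: [0.479, 3.104, 0.0]
contact_force: [-0.7, 0.3, -0.9]
finger_gap: 0.505
gripper_force: 31.0
```

```bash
python3 - <<'E'
from plant import *
from h import *
s=get_state();print({k:np.round(s[k],4).tolist() for k in("ee_pos","tool_rot","contact_force","wrist_torque")})
W=camera("wrist");S=camera("side")
a=W["pixels"][80:340,180:460];b=cv2.resize(S["pixels"][190:330,230:380],None,fx=2,fy=2)
o=np.zeros((560,800,3),np.uint8);a=cv2.resize(a,None,fx=1.7,fy=1.7);o[:a.shape[0],:a.shape[1]]=a;o[:280,480:780]=b
cv2.imwrite("pics/w4.png",o[:,:,::-1])
E
```

```text
{'ee_pos': [0.4775, 0.1029, 0.1707], 'tool_rot': [0.4791, 3.1041, 0.0004], 'contact_force': [-0.7205, 0.2891, -0.9091], 'wrist_torque': [0.0003, -0.0258, 0.0326]}
```

View pics/w4.png

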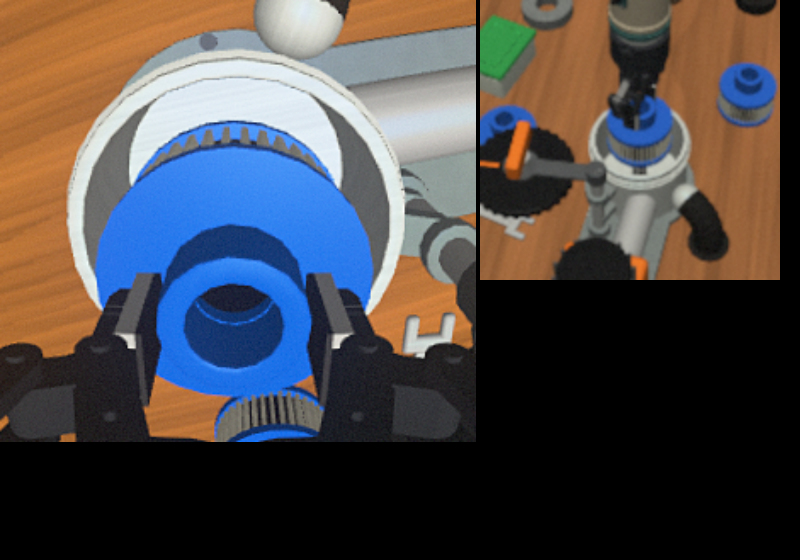

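The cartridge sits centred over the pot in both views. I'll lower it slowly.

{"fn": "drive_tool", "kwargs": {
  "deltas": [
    [[0.3,0,3,0,1],[0.3,0,4,0,1],[0.3,0,4,0,1],[0,0,4,0,1],[0,0,4,0,1],[0,0,4,0,1],[0,0,4,0,1],[0,0,4,0,1],[0,0,4,0,1],[0,0,3,0,1]]
  ]
}}

```text
time: 7.95
ee_pos: [0.4762, 0.1034, 0.1318]
tool_rot: [-0.479, -3.105, 0.0]
contact_force: [0.2, -0.1, -1.1]
finger_gap: 0.505
gripper_force: 31.0
```

{"fn": "drive_tool", "kwargs": {
  "deltas": [
    [[0,0,4,0,1],[0,0,4,0,1],[0,0,4,0,1],[0,0,4,0,1],[0,0,4,0,1],[0,0,4,0,1],[0,0,4,0,1],[0,0,4,0,1],[0,0,4,0,1],[0,0,3,0,1]]
  ]
}}

```text
time: 8.78
ee_pos: [0.4762, 0.1034, 0.0928]
tool_rot: [-0.478, -3.105, 0.0]
contact_force: [-0.2, -0.1, -1.3]
finger_gap: 0.504
gripper_force: 31.0
```

{"fn": "drive_tool", "kwargs": {
  "deltas": [
    [[0,0,2,0,1],[0,0,2,0,1],[0,0,2,0,1],[0,0,1.5,0,1],[0,0,1,0,1],[0,0,1,0,1],[0,0,1,0,1],[0,0,0,0,1],[0,0,0,0,1],[0,0,0,0,1]]
  ]
}}

```text
time: 9.62
ee_pos: [0.4763, 0.1034, 0.0828]
tool_rot: [0.479, 3.105, 0.0]
contact_force: [-0.1, 1.0, -1.2]
finger_gap: 0.502
gripper_force: 31.0
```

{"fn": "drive_tool", "kwargs": {
  "deltas": [
    [[0,0,0.5,0,1],[0,0,0.5,0,1],[0,0,0.5,0,1],[0,0,0.5,0,1],[0,0,0.5,0,1],[0,0,0.5,0,1],[0,0,0,0,1],[0,0,0,0,1],[0,0,0,0,1],[0,0,0,0,1]]
  ]
}}

```text
time: 10.45
ee_pos: [0.4763, 0.1037, 0.0812]
tool_rot: [0.478, 3.105, 0.001]
contact_force: [-2.6, 0.9, 14.9]
finger_gap: 0.502
gripper_force: 32.2
```

{"fn": "drive_tool", "kwargs": {
  "deltas": [
    [[0,0,-1,0,1],[0,0,-0.5,0,0],[0,0,0,0,-0.2],[0,0,0,0,-0.4],[0,0,0,0,-0.4],[0,0,-4,0,-0.4],[0,0,-10,0,-0.4],[0,0,-15,0,-0.4],[0,0,-20,0,-0.4],[0,0,-20,0,-0.4]]
  ]
}}

```text
time: 11.28
ee_pos: [0.476, 0.1033, 0.1515]
tool_rot: [-0.479, -3.104, 0.0]
contact_force: [1.2, -0.0, -0.7]
finger_gap: 0.695
gripper_force: 0.0
```

{"fn": "drive_tool", "kwargs": {
  "deltas": [
    [[0,0,-20,0,-0.4],[0,0,-20,0,-0.4],[0,0,-20,0,-0.4],[0,0,-20,0,-0.4],[0,0,-20,0,-0.4],[0,0,-20,0,-0.4],[0,0,-10,0,-0.4],[0,0,0,0,-0.4],[0,0,0,0,-0.4],[0,0,0,0,-0.4]]
  ]
}}

```text
time: 12.12
ee_pos: [0.4756, 0.1033, 0.2799]
tool_rot: [-0.478, -3.104, 0.001]
contact_force: [-0.2, -0.0, -0.7]
finger_gap: 0.7
gripper_force: 0.0
```

```bash
python3 - <<'E'
from plant import *
from h import *
s=get_state();print({k:np.round(s[k],4).tolist() for k in("ee_pos","qpos","tool_rot","contact_force","finger_gap")})
W=camera("wrist");pickle.dump(W,open("w5.pkl","wb"));cv2.imwrite("pics/w5.png",W["pixels"][:,:,::-1])
for k in blobs(W,(5,170,120),(18,255,255),60):
    r=cv2.minAreaRect(k); print(np.round(r[0],1),np.round(r[1],1),r[2],fray(W,*r[0],.2))
E
```

```text
{'ee_pos': [0.4756, 0.1033, 0.2799], 'qpos': [-0.4525, 0.3433, 0.2446, 1.8995, -0.1033, 0.9121, 1.1069], 'tool_rot': [-0.4782, -3.1039, 0.0006], 'contact_force': [-0.2381, -0.0405, -0.6802], 'finger_gap': 0.7001}
[431.2 358. ] [43.1 33.6] 57.2647705078125 [0.68179492 0.1679033 ]
[186.9 368.6] [30.8 73.5] 56.30992889404297 [ 0.62200366 -0.09968581]
[555.  297.2] [15.4 28. ] 59.036251068115234 [0.66846388 0.33032689]
[319.5 199.5] [399. 639.] 90.0 [0.47251389 0.1062438 ]
```

View pics/w5.png

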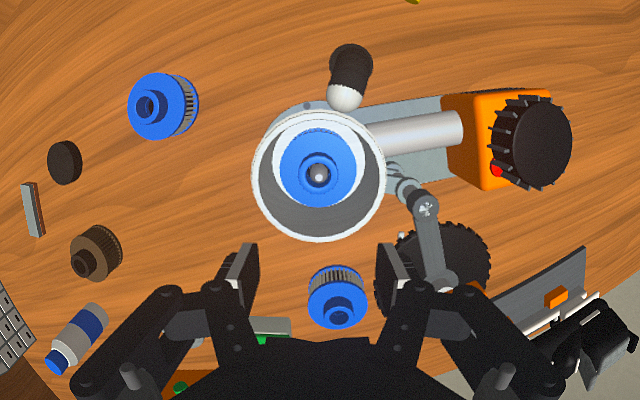

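The cartridge is home: the pipe tip shows through the bore at (318,175) and the neck is concentric with the pot. The hinge top is at (425,204). Next, the cap.

{"fn": "drive_tool", "kwargs": {
  "deltas": [
    [[0,0,0,0.123,-0.6],[0,0,0,0.123,-0.6],[0,0,0,0.123,-0.6],[0,0,0,0.123,-0.6],[0,0,0,0.123,-0.6],[0,0,0,0.123,-0.6],[0,0,0,0.123,-0.6],[0,0,0,0.123,-0.6],[0,0,0,0.123,-0.6],[0,0,0,0.123,-0.6]]
  ]
}}

```text
time: 13.0
ee_pos: [0.4756, 0.1033, 0.2793]
tool_rot: [-2.189, -2.253, 0.003]
contact_force: [0.2, -0.1, -0.6]
finger_gap: 0.799
gripper_force: 0.0
```

{"fn": "drive_tool", "kwargs": {
  "deltas": [
    [[9,15,0,0,-0.6],[13,22,0,0,-0.6],[13,22,0,0,-0.6],[13,22,0,0,-0.6],[13,22,0,0,-0.6],[13,22,0,0,-0.6],[9,16,0,0,-0.6],[4.5,8.6,0,0,-0.6],[0,0,0,0,-0.6],[0,0,0,0,-0.6]]
  ]
}}

```text
time: 13.83
ee_pos: [0.622, 0.1957, 0.2787]
tool_rot: [-2.182, -2.259, 0.005]
contact_force: [0.4, -0.7, -0.6]
finger_gap: 0.801
gripper_force: 0.0
```

```bash
python3 - <<'E'
from plant import *
from h import *
s=get_state();print({k:np.round(s[k],4).tolist() for k in("ee_pos","qpos","tool_rot","contact_force","finger_gap")})
W5=pickle.load(open("w5.pkl","rb"));print("hinge w5",fray(W5,425,204,.165))
W=camera("wrist");pickle.dump(W,open("w6.pkl","wb"));cv2.imwrite("pics/w6.png",W["pixels"][:,:,::-1])
for k in blobs(W,(5,170,120),(18,255,255),60):
    r=cv2.minAreaRect(k); print(np.round(r[0],1),np.round(r[1],1),r[2],fray(W,*r[0],.202))
E
```

```text
{'ee_pos': [0.622, 0.1957, 0.2787], 'qpos': [-0.6351, 0.6366, 0.5111, 1.4569, -0.3254, 1.1361, -0.0345], 'tool_rot': [-2.1817, -2.2592, 0.0047], 'contact_force': [0.3645, -0.725, -0.5978], 'finger_gap': 0.8015}
hinge w5 [0.51685953 0.19433674]
[178.2 369. ] [39.9 68. ] 57.38076400756836 [ 0.46873189 -0.01134886]
[444.3 369. ] [61.4 37.3] 60.75117111206055 [0.7721142  0.00397311]
[314.5 303.8] [141.2 108.5] 13.535856246948242 [0.62280996 0.1042081 ]
[366.  186.5] [ 7. 32.] 90.0 [0.65776381 0.21196309]
[317.  199.5] [97. 24.] 90.0 [0.62165662 0.20051577]
[507.   67.5] [35. 22.] 90.0 [0.76812637 0.3151375 ]
[272.5 199.5] [399. 545.] 90.0 [0.5881307  0.19930572]
```

View pics/w6.png

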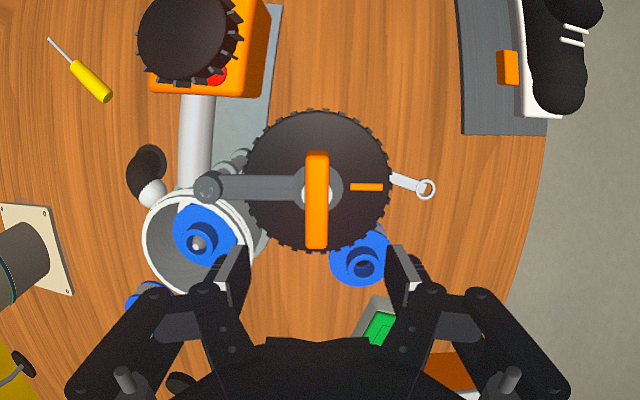

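```bash
python3 - <<'E'
from h import *
W=pickle.load(open("w6.pkl","rb"))
e=fray(W,317,248.5,.202);print("end",e,"centre y",e[1]+.038, "top end", fray(W,317,150.5,.174),fray(W,317,153,.202))
print("hinge",fray(W,207,188,.165),"bar edges",fray(W,305,200,.202),fray(W,329,200,.202),fray(W,305,240,.202),fray(W,329,240,.202),fray(W,305,165,.202),fray(W,329,165,.202))
print("mark",fray(W,350,187,.147),fray(W,382,187,.147))
print("disc",[fray(W,*p,.141).round(4).tolist() for p in [(318,110),(318,254),(243,186),(391,186)]])
E
```

```text
end [0.62306975 0.1595263 ] centre y 0.19752629563222715 top end [0.6204408  0.23304296] [0.62044451 0.23563444]
hinge [0.5223     0.19573204] bar edges [0.61268602 0.1998012 ] [0.63065203 0.20044049] [0.61338033 0.1666899 ] [0.63223935 0.16737002] [0.61204558 0.22650968] [0.62945014 0.22712226]
mark [0.65223293 0.19587017] [0.6825047  0.19704274]
disc [[0.6201, 0.265], [0.6252, 0.122], [0.5505, 0.1917], [0.6927, 0.1968]]
```

{"fn": "drive_tool", "kwargs": {
  "deltas": [
    [[1,0,8,0,-0.6],[0,0,15,0,-0.6],[0,0,18,0,-0.6],[0,0,18,0,-0.6],[0,0,18,0,-0.6],[0,0,12,0,-0.6],[0,0,9,0,-0.6],[0,0,4,0,-0.6],[0,0,0,0,-0.6],[0,0,0,0,-0.6]]
  ]
}}

```text
time: 14.72
ee_pos: [0.6231, 0.197, 0.1788]
tool_rot: [2.182, 2.259, 0.001]
contact_force: [-0.4, 0.4, -0.0]
finger_gap: 0.797
gripper_force: 0.0
```

{"fn": "drive_tool", "kwargs": {
  "deltas": [
    [[0,0,0,0,0],[0,0,0,0,0.5],[0,0,0,0,1],[0,0,0,0,1],[0,0,0,0,1],[0,0,0,0,1],[0,0,0,0,1],[0,0,0,0,1],[0,0,0,0,1],[0,0,0,0,1]]
  ],
  "grip_force": 40
}}

```text
time: 15.55
ee_pos: [0.6218, 0.1973, 0.179]
tool_rot: [-2.181, -2.258, 0.001]
contact_force: [-3.6, 0.3, 4.9]
finger_gap: 0.202
gripper_force: 42.9
```

{"fn": "drive_tool", "kwargs": {
  "deltas": [
    [[-5,-0.13,0,0.05,1],[-5,-0.13,0,0.05,1],[-8,-0.32,0,0.08,1],[-8,-0.32,0,0.08,1],[-8,-0.32,0,0.08,1],[-8,-0.32,0,0.08,1],[-8,-0.32,0,0.08,1],[-8,-0.32,0,0.08,1],[-8,-0.32,0,0.08,1],[-8,-0.32,0,0.08,1]]
  ]
}}

```text
time: 16.38
ee_pos: [0.5987, 0.1298, 0.179]
tool_rot: [-2.852, -1.313, -0.002]
contact_force: [-2.0, 2.3, 4.4]
finger_gap: 0.204
gripper_force: 42.6
```

{"fn": "drive_tool", "kwargs": {
  "deltas": [
    [[-10,-0.5,0,0.1,1],[-10,-0.5,0,0.1,1],[-10,-0.5,0,0.1,1],[-10,-0.5,0,0.1,1],[-10,-0.5,0,0.1,1],[-10,-0.5,0,0.1,1],[-10,-0.5,0,0.1,1],[-10,-0.5,0,0.1,1],[-10,-0.5,0,0.1,1],[-10,-0.5,0,0.1,1]]
  ]
}}

```text
time: 17.22
ee_pos: [0.5097, 0.0942, 0.1789]
tool_rot: [-3.134, 0.218, -0.003]
contact_force: [0.6, -0.8, 2.0]
finger_gap: 0.199
gripper_force: 42.3
```

{"fn": "drive_tool", "kwargs": {
  "deltas": [
    [[-6,-0.18,0,0.06,1],[-5,-0.13,0,0.05,1],[-4,-0.1,0,0.04,1],[-4,-0.1,0,0.04,1],[-3,-0.05,0,0.03,1],[-2,0,0,0.02,1],[-2,0,0,0.02,1],[-2,0,0,0.02,1],[0,0,0,0,1],[0,0,0,0,1]]
  ]
}}

```text
time: 18.05
ee_pos: [0.4825, 0.1015, 0.1788]
tool_rot: [3.074, -0.647, 0.001]
contact_force: [-1.3, -0.9, 6.7]
finger_gap: 0.201
gripper_force: 43.1
```

{"fn": "drive_tool", "kwargs": {
  "deltas": [
    [[-1.5,0,0,0.015,1],[-1.5,0,0,0.015,1],[-1.5,0,0,0.015,1],[-1,0,0,0.01,1],[-1,0,0,0.01,1],[-0.5,0,0,0,1],[-0.5,0,0,0,1],[0,0,0,0,1],[0,0,0,0,1],[0,0,0,0,1]]
  ]
}}

```text
time: 18.88
ee_pos: [0.4778, 0.1036, 0.1789]
tool_rot: [3.05, -0.747, 0.009]
contact_force: [4.5, -4.4, 1.7]
finger_gap: 0.205
gripper_force: 42.3
```

```bash
python3 - <<'E'
from plant import *
import numpy as np
s=get_state();print({k:np.round(s[k],4).tolist() for k in("ee_pos","qpos","tool_rot","contact_force","wrist_torque")})
E
```

```text
{'ee_pos': [0.4778, 0.1036, 0.1789], 'qpos': [-0.9284, 0.7192, 1.0662, 2.0345, -0.8275, 0.8947, -1.4475], 'tool_rot': [3.0499, -0.7467, 0.0085], 'contact_force': [4.549, -4.3881, 1.6636], 'wrist_torque': [-1.2147, -0.9677, 0.0528]}
```

{"fn": "drive_tool", "kwargs": {
  "deltas": [
    [[-0.5,0,0,0,1],[-0.5,0,0,0,1],[-0.5,0,0,0,1],[0,0,0,0,1],[0,0,0,0,1],[0,0,0,0,1],[0,0,0,0,1],[0,0,0,0,1],[0,0,0,0,1],[0,0,0,0,1]]
  ]
}}

```text
time: 19.72
ee_pos: [0.4776, 0.1037, 0.1789]
tool_rot: [3.049, -0.747, 0.013]
contact_force: [6.9, -6.4, -1.0]
finger_gap: 0.2
gripper_force: 41.9
```

{"fn": "drive_tool", "kwargs": {
  "deltas": [
    [[1,0,0,0,1],[1,0,0,0,1],[0,0,0,0,1],[0,0,0.3,0.05,1],[0,0,0.3,0.05,1],[0,0,0.3,0.05,1],[0,0,0.3,0.05,1],[0,0,0.3,0.05,1],[0,0,0.3,0.05,1],[0,0,0,0,1]]
  ]
}}

```text
time: 20.55
ee_pos: [0.4777, 0.1035, 0.177]
tool_rot: [2.903, -1.197, 0.007]
contact_force: [2.5, -4.2, 4.1]
finger_gap: 0.203
gripper_force: 42.7
```

```bash
python3 - <<'E'
from plant import *
import numpy as np
s=get_state();print({k:np.round(s[k],4).tolist() for k in("ee_pos","qpos","tool_rot","contact_force","wrist_torque")})
E
```

```text
{'ee_pos': [0.4777, 0.1035, 0.177], 'qpos': [-0.9554, 0.7668, 1.1415, 2.0362, -0.8873, 0.9458, -1.6842], 'tool_rot': [2.9031, -1.1974, 0.0071], 'contact_force': [2.5064, -4.1787, 4.0888], 'wrist_torque': [-1.1619, -0.6166, -0.0375]}
```

{"fn": "drive_tool", "kwargs": {
  "deltas": [
    [[0,0,0,0,0],[0,0,0,0,-0.4],[0,0,0,0,-0.4],[0,0,0,0,-0.4],[0,0,0,0,-0.4],[0,0,-10,0,-0.4],[0,0,-15,0,-0.4],[0,0,-15,0,-0.4],[0,0,-10,0,-0.4],[0,0,0,0,-0.4]]
  ]
}}

```text
time: 21.38
ee_pos: [0.4772, 0.1048, 0.2286]
tool_rot: [-2.904, 1.192, -0.005]
contact_force: [0.4, 0.1, -0.1]
finger_gap: 0.703
gripper_force: 0.0
```

{"fn": "drive_tool", "kwargs": {
  "deltas": [
    [[0,0,0,-0.12,-0.4],[0,0,0,-0.12,-0.4],[0,0,0,-0.12,-0.4],[0,0,0,-0.12,-0.4],[0,0,0,-0.12,-0.4],[0,0,0,-0.12,-0.4],[0,0,0,-0.12,-0.4],[0,0,0,-0.12,-0.4],[0,0,0,-0.12,-0.4],[0,0,0,-0.12,-0.4]]
  ]
}}

```text
time: 22.22
ee_pos: [0.4756, 0.1051, 0.2262]
tool_rot: [-3.07, -0.665, 0.001]
contact_force: [-0.6, 0.0, -0.2]
finger_gap: 0.698
gripper_force: 0.0
```

{"fn": "drive_tool", "kwargs": {
  "deltas": [
    [[0,0,0,-0.12,-0.4],[0,0,0,-0.12,-0.4],[0,0,0,-0.12,-0.4],[0,0,0,-0.12,-0.4],[0,0,0,-0.12,-0.4],[0,0,0,-0.12,-0.4],[0,0,0,-0.12,-0.4],[0,0,0,-0.12,-0.4],[0,0,0,-0.12,-0.4],[0,0,0,-0.12,-0.4]]
  ]
}}

```text
time: 23.05
ee_pos: [0.4755, 0.105, 0.2262]
tool_rot: [-2.158, -2.282, 0.001]
contact_force: [-0.2, 0.2, -0.6]
finger_gap: 0.697
gripper_force: 0.0
```

{"fn": "drive_tool", "kwargs": {
  "deltas": [
    [[0,0,0,-0.12,-0.4],[0,0,0,-0.12,-0.4],[0,0,0,-0.12,-0.4],[0,0,0,-0.12,-0.4],[0,0,0,-0.12,-0.4],[0,0,0,-0.12,-0.4],[0,0,0,-0.02,-0.4],[0,0,0,0,-0.4],[0,0,0,0,-0.4],[0,0,0,0,-0.4]]
  ]
}}

```text
time: 23.88
ee_pos: [0.4759, 0.1049, 0.2264]
tool_rot: [-1.199, -2.904, 0.0]
contact_force: [1.2, -0.1, 0.4]
finger_gap: 0.702
gripper_force: 0.0
```

```bash
python3 - <<'E'
from plant import *
from h import *
s=get_state();print({k:np.round(s[k],4).tolist() for k in("ee_pos","qpos","tool_rot","contact_force","wrist_torque")})
W=camera("wrist");pickle.dump(W,open("w7.pkl","wb"));cv2.imwrite("pics/w7.png",W["pixels"][:,:,::-1])
for k in blobs(W,(5,170,120),(18,255,255),300):
    r=cv2.minAreaRect(k); print(np.round(r[0],1),np.round(r[1],1),r[2],fray(W,*r[0],.2))
E
```

```text
{'ee_pos': [0.4759, 0.1049, 0.2264], 'qpos': [-0.498, 0.4197, 0.3118, 1.9713, -0.1792, 0.7771, 0.7046], 'tool_rot': [-1.1986, -2.9036, 0.0004], 'contact_force': [1.1522, -0.0905, 0.4187], 'wrist_torque': [0.0075, -0.0449, -0.0443]}
[435.9 364.5] [59.1 33.2] 56.689369201660156 [0.63655501 0.08720668]
[185.7 366.7] [35.8 73.5] 56.3099365234375 [ 0.48899015 -0.06940875]
[586.8 245.1] [17.6 31.6] 37.5685920715332 [0.65255042 0.25338957]
[258.5 206. ] [ 8. 39.] 90.0 [0.43950394 0.09258044]
[626.8 186.3] [16.6 32.2] 30.963756561279297 [0.64565716 0.32135827]
[314.4 254.3] [176.6 133.9] 89.48844146728516 [0.48505038 0.0935442 ]
[319.5 199.5] [399. 639.] 90.0 [0.46194721 0.12086271]
```

{"fn": "drive_tool", "kwargs": {
  "deltas": [
    [[-2,0,6,0,-0.4],[0,0,12,0,-0.4],[0,0,12,0,-0.4],[0,0,10,0,-0.4],[0,0,6,0,-0.4],[0,0,3,0,-0.4],[0,0,0,0,0.2],[0,0,0,0,1],[0,0,0,0,1],[0,0,0,0,1]]
  ]
}}

```text
time: 24.77
ee_pos: [0.478, 0.1036, 0.1781]
tool_rot: [1.196, 2.904, 0.002]
contact_force: [0.4, -0.2, 2.1]
finger_gap: 0.201
gripper_force: 43.3
```

{"fn": "drive_tool", "kwargs": {
  "deltas": [
    [[0,0,0,0,1],[0,0,0,0,1],[0,0,0,0,1],[0,0,0.3,0.05,1],[0,0,0.3,0.05,1],[0,0,0.3,0.05,1],[0,0,0.4,0.07,1],[0,0,0.4,0.07,1],[0,0,0.4,0.07,1],[0,0,0.4,0.07,1]]
  ]
}}

```text
time: 25.6
ee_pos: [0.4779, 0.1036, 0.1756]
tool_rot: [1.791, 2.58, 0.001]
contact_force: [-0.2, -0.0, 6.1]
finger_gap: 0.2
gripper_force: 43.7
```

{"fn": "drive_tool", "kwargs": {
  "deltas": [
    [[0,0,0.5,0.09,1],[0,0,0.5,0.09,1],[0,0,0.5,0.09,1],[0,0,0.5,0.09,1],[0,0,0.5,0.09,1],[0,0,0.5,0.09,1],[0,0,0.5,0.09,1],[0,0,0.5,0.09,1],[0,0,0.5,0.09,1],[0,0,0.5,0.09,1]]
  ]
}}

```text
time: 26.43
ee_pos: [0.4775, 0.1036, 0.1704]
tool_rot: [-2.736, -1.543, -0.001]
contact_force: [-0.9, -0.9, 5.6]
finger_gap: 0.205
gripper_force: 43.6
```

{"fn": "drive_tool", "kwargs": {
  "deltas": [
    [[0,0,0.5,0.09,1],[0,0,0.5,0.09,1],[0,0,0.5,0.09,1],[0,0,0.5,0.09,1],[0,0,0.5,0.09,1],[0,0,0.5,0.09,1],[0,0,0.5,0.09,1],[0,0,0.5,0.09,1],[0,0,0,0,1],[0,0,0,0,1]]
  ]
}}

```text
time: 27.27
ee_pos: [0.4778, 0.1036, 0.1662]
tool_rot: [3.104, 0.487, 0.001]
contact_force: [0.3, 1.0, 3.5]
finger_gap: 0.196
gripper_force: 43.6
```

```bash
python3 - <<'E'
from plant import *
import numpy as np
s=get_state();print({k:np.round(s[k],4).tolist() for k in("ee_pos","qpos","tool_rot","contact_force","wrist_torque")})
E
```

```text
{'ee_pos': [0.4778, 0.1036, 0.1662], 'qpos': [-0.8276, 0.6526, 0.8658, 2.0418, -0.7185, 0.779, -0.7796], 'tool_rot': [3.1035, 0.4871, 0.0011], 'contact_force': [0.347, 0.9873, 3.5132], 'wrist_torque': [0.0887, -0.0516, -0.1384]}
```

{"fn": "drive_tool", "kwargs": {
  "deltas": [
    [[0,0,0.3,0.05,1],[0,0,0.3,0.05,1],[0,0,0.3,0.05,1],[0,0,0.3,0.05,1],[0,0,0.2,0.04,1],[0,0,0,0.04,1],[0,0,0,0.04,1],[0,0,0,0,1],[0,0,0,0,1],[0,0,0,0,1]]
  ]
}}

```text
time: 28.1
ee_pos: [0.4776, 0.104, 0.1649]
tool_rot: [3.141, -0.004, -0.0]
contact_force: [-0.3, -0.3, 5.3]
finger_gap: 0.197
gripper_force: 54.7
```

```bash
python3 - <<'E'
from plant import *
import numpy as np
s=get_state();print({k:np.round(s[k],4).tolist() for k in("ee_pos","qpos","tool_rot","contact_force","wrist_torque")})
r=s["tool_rot"];print(np.degrees(2*np.arctan2(r[1],r[0])-np.pi/2)%360-360)
E
```

```text
{'ee_pos': [0.4776, 0.104, 0.1649], 'qpos': [-0.8698, 0.6927, 0.9508, 2.0434, -0.7885, 0.8221, -1.0197], 'tool_rot': [3.1414, -0.0041, -0.0001], 'contact_force': [-0.2746, -0.2661, 5.2913], 'wrist_torque': [0.1418, -0.0114, 1.3169]}
-90.14852429639063
```

{"fn": "drive_tool", "kwargs": {
  "deltas": [
    [[0,0,0,0,0.5],[0,0,0,0,0],[0,0,0,0,-0.4],[0,0,0,0,-0.4],[0,0,0,0,-0.4],[0,0,0,0,-0.4],[0,0,-10,0,-0.4],[0,0,-20,0,-0.4],[0,0,-20,0,-0.4],[0,0,-20,0,-0.4]]
  ]
}}

```text
time: 28.93
ee_pos: [0.4773, 0.1031, 0.236]
tool_rot: [3.141, -0.016, -0.0]
contact_force: [0.8, -0.0, 0.7]
finger_gap: 0.699
gripper_force: 0.0
```

{"fn": "drive_tool", "kwargs": {
  "deltas": [
    [[0,0,-20,0,-0.4],[0,0,-20,0,-0.4],[0,0,-20,0,-0.4],[0,0,-20,0,-0.4],[0,0,-20,0,-0.4],[0,0,0,0,-0.4],[0,0,0,0,-0.4],[0,0,0,0,-0.4],[0,0,0,0,-0.4],[0,0,0,0,-0.4]]
  ]
}}

```text
time: 29.77
ee_pos: [0.4768, 0.1035, 0.3338]
tool_rot: [3.141, -0.015, -0.003]
contact_force: [-0.2, 0.3, -0.5]
finger_gap: 0.703
gripper_force: 0.0
```

```bash
python3 - <<'E'
from plant import *
from h import *
s=get_state();print({k:np.round(s[k],4).tolist() for k in("ee_pos","contact_force","finger_gap")})
S=camera("side");b=cv2.resize(S["pixels"][100:380,150:430],None,fx=2,fy=2)
cv2.imwrite("pics/s8.png",b[:,:,::-1])
E
```

```text
{'ee_pos': [0.4768, 0.1035, 0.3338], 'contact_force': [-0.1679, 0.2692, -0.5328], 'finger_gap': 0.7034}
```

View pics/s8.png

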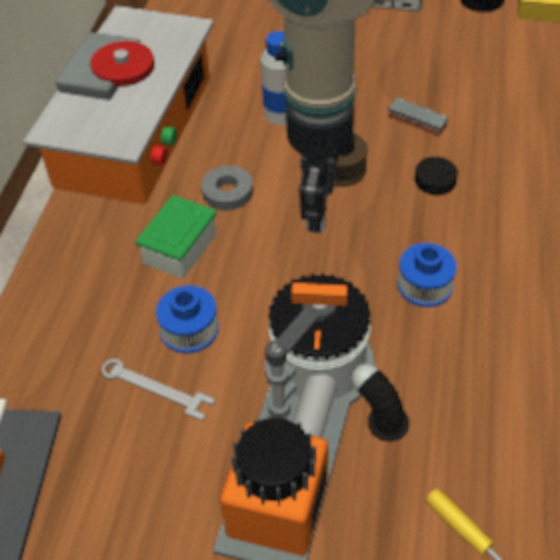

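The cap is seated on the pot with its bar at crop pixel (320,293). The gripper is clear and the bystanders look undisturbed.

```bash
python3 -c "
from plant import *
print(sign_off())"
```

```text
the job is handed in; nothing more can be done
None
```

The clean cartridge is home in the pot, the cap is swung over and screwed clockwise to its stop, the other items look untouched in the last picture, and the job was handed in at about 30 s.

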